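Peel the top parts tray off a clinging stack and hold it under the lathe's parts chute

ROBOT

A 6-joint arm with a two-finger parallel gripper is mounted at the origin on the work surface. World frame = base frame: x ahead of the robot, y to its left, z up, the work surface at z = 0. Lengths are in mm, angles in rad, forces in N, time in s.
With the tool pointing down it reaches from about 150 to 775 mm from the base axis. Payload 6.1 kg.
Tool frame: the origin (TCP) lies midway between the tips of the shut fingers; the grasp point (between the pads) lies hold_point_z behind it (hold_point_z is the distance from the TCP to the grasp point, in mm); z points along the fingers, y is the line along which they close (so a half turn about z gives the same grasp; the last joint's range is limited). The gripper opens to 85 mm and grips with 20 to 120 N. Pads are 22 mm wide; open, the fingers measure 114 mm over their backs; the gripper's body (76 mm by 85 mm) begins 54 mm behind the grasp point. The pads swing forward as they close: fully open they stand 13 mm farther back than shut.
Start: joints at [-1.144, 0.126, -0.04, 1.405, 0, 1.571], TCP at [217.321, -477.891, 231.295] pointing down, gripper open.
Joint ranges: [-2.72, 2.72], [-0.95, 1.95], [-1.27, 1.35], [-1.78, 2.02], [-1.46, 1.47], [-3.14, 3.14]. Speed limits (rad/s): [2.39, 2.39, 3.01, 3.14, 3.14, 3.14].

INTERFACE

Orientations are given as a 3x3 rotation matrix whose columns are the frame's x, y, z axes.
In Python, from plant import get_obs, get_image, job_done, hold_point_z gives the robot as it stands.
- The arm moves only by the shell command python3 -m crank 'ROWS' [OPENING] [FORCE]. ROWS is JSON, a list of rows, each a list of 6 numbers: the shift along the tool's x, y, z each as a share of 3 cm, from -1 to 1, then the turn, a rotation vector about the tool's x, y, z each as a share of 5 degrees, from -1 to 1. A call has 1 to 8 rows; each row shifts and turns the commanded pose from where the row before left it, along the tool's axes as they then stand; what a row does not reach is not made up. A row lasts 1/10 s, in which the tool goes at most 50 mm and 8.59 degrees, less where a joint would pass 70% of its speed; a pose out of reach is approached as far as the arm can. A call with a number of a shift or a turn outside -1 to 1 is refused whole. A call with a gripper value outside its range is refused whole. OPENING is the opening, from 0 (shut) to 1 (fully open), set as the call begins (- or left out, the last holds). The fingers move at their own pace and stop on an object; FORCE is the grip in N (left out, the last holds). Time passes only in rows, so rows that do not move let the fingers close. It gives the time, the measured TCP pose, the force, the opening and the grip force at its end, in the units of the state.
- get_obs(): the state, without advancing time (a new reading comes with each control period).
- get_image(name): name is "side" or "top"; returns a dict with "image" (420x560x3 uint8, red, green, blue), "fx", "fy", "cx", "cy" (pixels), "pose" (4x4, takes a point from camera to world coordinates). Camera axes: x right, y down, z forward; pixel columns grow to the right and rows downward; lengths in mm; the calibration is good to about 2 mm. A picture is of the moment at which its call begins. There is no depth.
- job_done(): hands the job in; it is judged then, once.
The state is a dict: "t": time; "joints": joint angles; "joint_vel": joint speeds; "tau": joint torques, N m; "eef_pos": TCP position; "tool_rot": TCP orientation; "wrist_force": force on the tool from outside, world axes, zero at the start; "torque": the same for the moment, N m; "width": opening from 0.0 (shut) to 1.0 (fully open); "grasp_force": force on a finger pad.
Only numpy, scipy, OpenCV 4.12 (cv2) and the standard library are available. Lean on these libraries where they do the work, as an engineer would, in place of code of your own. Each camera call takes 0.05 s, during which the arm holds its last target. There are 200 camera calls.

TASK

Draw the red-knobbed keeper fully back off the tray stack, then take the blue top tray by its yellow corner lug and lift that corner first, tipping the tray up, so that it peels out of the sprung clips of the steel trays while they stay where they are. Carry it to the aluminium parts chute and finish while still holding it by the gripper, level, still and right way up, just under the chute's lower lip without touching the chute, so that parts sliding out would drop into the tray. Leave the keeper drawn back, and do not disturb the oil bottle, the screw jar or the chuck key.

Things in the scene. Friction and masses are not known exactly. Their poses are not given: they have to be found in the camera images.
- keeper (a joint): Steel keeper bolt sliding in a track on the station, along the station's -y (away from the stack). In m: 0 = its nose reaches 11 mm over the blue tray's end flange (2 mm above it) and holds it down; from 0.015 the nose is clear; 0.045 = fully back, at its stop. Starts at 0 to 0.006. About 1.5 N of friction, no spring: it stays where left.
- keeper_knob (a point): Point to grip on the keeper's red knob, an upright square block 18 x 18 mm in plan, 38 mm tall (its sides lie along the station's x and y axes). The point is on its upright axis, 12 mm below its top, 96 mm above the work surface when level. It moves with the keeper. The axes are the station's.
- station: Fixed plywood tray station, 170 (x) x 230 (y) mm base, 10 mm thick, origin at the centre of the underside, on the work surface. The trays stand centred on it, their axes along the station's. The keeper's track (its block 34 mm wide, up to 59 mm high) is at the -y end, centred at x = +40 mm, from y = -121 to -205 mm. The station's place and yaw vary.
- stack: Five nested grey steel trays under the blue one, 1 kg together, loose on the station between low fences. Origin at the centre of the underside, 10 mm above the work surface; the blue tray rests 20 mm above it. Four sprung orange clips (x +-78, y +-60 mm) each hold the blue flange with 1 to 2 N until it has risen some 10 mm there: lifted flat it may take the steel trays along, peeled it lets go.
- tray: Blue formed top tray, 0.12 to 0.18 kg, open on top: floor 118 (x) x 178 (y) mm, 4 mm thick; walls slope outward, 30 mm high, to a flange 150 x 210 mm outside; mouth 136 x 196 mm. Origin at the centre of its underside, 30 mm above the work surface when nested; z up, long axis y. Sprung clips hold it to the steel trays below (see the stack).
- tray_lug (a point): Point to grip on the yellow corner lug, at (-62, -92, 52) mm in the tray's frame, 82 mm above the work surface when nested. The lug is an upright plate across the tray's (-x, -y) corner, 30 mm wide, 10 mm thick, from the flange to 66 mm above the underside (14 mm above this point). Its thin direction, to pinch along, is level, midway between the tray's +x and +y.
- tray_far_corner (a point): Floor corner diagonally opposite the lug, on the underside, at (59, 89, 0) mm in the tray's frame; axes the tray's. The tray tips about this corner when it is peeled from the lug.
- chute: Fixed chute on a stand: aluminium trough 80 mm wide inside, sides 35 mm, sloping down at 25 degrees towards the chute's -y, open at its lower end. Origin on the work surface straight below the lower lip; the trough runs from there 272 mm to +y, rising to about 330 mm. Its post and 140 x 120 mm green foot are at y = +220 mm: the space below the lip is free.
- chute_lip (a point): Middle of the chute's lower lip (underside of the trough's open lower end), 200 mm above the work surface. The axes are the chute's: the trough rises along +y.
- oil_bottle: Bystander: white oil bottle with red cap, 52 mm diameter, 110 mm tall, origin at the centre of its underside.
- screw_jar: Bystander: amber glass jar, 56 mm diameter, 60 mm tall, origin at the centre of its underside.
- chuck_key: Bystander: steel T-shaped lathe chuck key lying flat, about 93 x 70 mm, 14 mm high, origin under the middle of its shaft.

How it is judged (in metres and radians):
On the way, in this order (a step that is already met when the one before it is completed fails the run):
1. the keeper is drawn fully back (at least 38 of its 45 mm) while the tray is still nested (value of joint keeper above 0.038 m and z of tray_lug in the frame of stack below 0.077 m), for 0.1 s.
2. the lug corner is lifted at least 12 mm while the opposite corner is still down (under 6 mm) and the steel trays stand where they were (z of tray_lug in the frame of stack above 0.084 m and z of tray_far_corner in the frame of stack below 0.026 m and distance of stack from where it was at the start of the episode below 0.012 m), for 0.1 s.
At the end, for the whole second after the job is handed in: Gripper holds the tray (over 1 N), nothing else touches it; level within 0.30 rad, under 0.03 m/s; lip over its mouth (within 55 mm across, 88 mm along), 30 to 115 mm above its underside; keeper back over 36 mm; steel trays moved under 15 mm, tilted under 0.06 rad (contact force between the fingers and tray above 1 N and x of chute_lip in the frame of tray between -0.055 and 0.055 m and y of chute_lip in the frame of tray between -0.088 and 0.088 m and z of chute_lip in the frame of tray between 0.03 and 0.115 m and angle between tray's own z axis and vertical below 0.3 rad and linear speed of tray below 0.03 m/s and contact force between tray and station below 0.05 N and contact force between tray and stack below 0.05 N and contact force between tray and chute below 0.05 N and contact force between tray and oil_bottle below 0.05 N and contact force between tray and screw_jar below 0.05 N and contact force between tray and chuck_key below 0.05 N and value of joint keeper above 0.036 m and distance of stack from where it was at the start of the episode below 0.015 m and angle between stack's own z axis and vertical below 0.06 rad); the arm keeps its last pose, push and grip.
It fails at once if a bystander (oil bottle, screw jar, chuck key) is moved more than 20 mm or knocked over (distance of any of oil_bottle, screw_jar, chuck_key from where it was at the start of the episode above 0.02 m or angle between any of oil_bottle, screw_jar's own z axis and vertical above 0.5 rad).
It fails at once if the steel trays are dragged or carried along (moved more than 30 mm) (distance of stack from where it was at the start of the episode above 0.03 m).
It also fails if it takes over 53 s, if anything falls off the work surface, if the arm or the gripper's body presses on something with over 40 N, if the wrist force passes 120 N, or if a joint passes its speed limit or range.

## Working session

There is one attempt and no reset: what is moved stays moved. The work goes in short steps, Python scripts to look and compute and a shell command to move; the robot and the scene stay as the last step left them, time stands still between calls to the robot, and variables do not carry over. Pictures are saved under pics/ and viewed, at most 10 in all, crops included, and the job is handed in when it is done.

```bash
ls; mkdir -p pics; cat > h.py <<'E'
import numpy as np,cv2
from plant import get_obs,get_image,job_done,hold_point_z
def cast(c,uv,z):
    d=c["pose"][:3,:3]@np.array([(uv[0]-c["cx"])/c["fx"],(uv[1]-c["cy"])/c["fy"],1.]);o=c["pose"][:3,3]
    return o+d*(z-o[2])/d[2]
def proj(c,p):
    q=np.linalg.inv(c["pose"])@np.r_[p,1];return c["fx"]*q[0]/q[2]+c["cx"],c["fy"]*q[1]/q[2]+c["cy"]
E
python3 - <<'E'
from h import *
o=get_obs();print({k:np.round(v,3).tolist() for k,v in o.items()},hold_point_z)
for n in("top","side"):
    c=get_image(n);cv2.imwrite(f"pics/{n}0.png",c["image"][:,:,::-1]);print(n,c["fx"],c["cx"],c["cy"],np.round(c["pose"],3).tolist())
E
```

```text
pics
{'t': 0.0, 'joints': [-1.144, 0.126, -0.041, 1.405, -0.0, 1.571], 'joint_vel': [-0.0, -0.001, -0.0, -0.001, 0.0, -0.001], 'tau': [-0.0, -43.591, 35.292, 0.017, 0.0, 0.0], 'eef_pos': [217.164, -477.568, 230.548], 'tool_rot': [[0.91, 0.414, -0.001], [0.414, -0.91, 0.001], [-0.0, -0.002, -1.0]], 'wrist_force': [0.723, 0.909, -0.169], 'torque': [0.005, 0.014, -0.02], 'grasp_force': 0.0, 'width': 1.001} 18.700000000000003
top 390.35133313884967 279.9340562555319 212.95864544946647 [[-0.003, -0.994, 0.109, 474.859], [-1.0, 0.001, -0.02, 38.521], [0.02, -0.109, -0.994, 1012.018], [0.0, 0.0, 0.0, 1.0]]
side 456.3148954399221 281.1662927768611 206.95896041787586 [[-0.992, -0.047, 0.113, 494.295], [-0.122, 0.488, -0.864, 801.407], [-0.015, -0.871, -0.49, 584.262], [0.0, 0.0, 0.0, 1.0]]
```

View pics/top0.png

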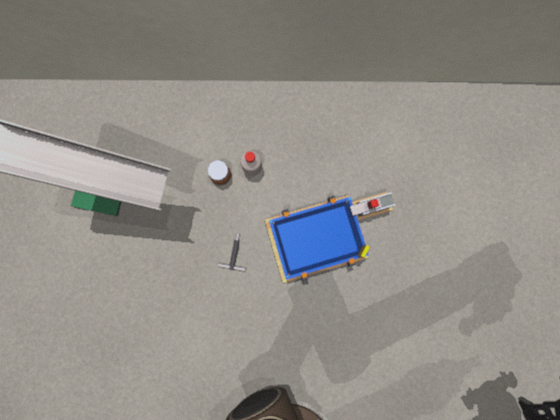

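View pics/side0.png

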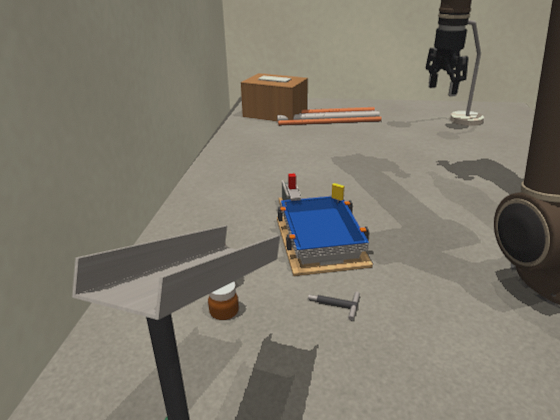

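The top view shows the tray centred near (318,240), the lug at (365,251), the knob at (374,204) and the chute's lower end from about (168,170) to (160,208). The bottle (250,160) and jar (218,172) stand close to the lip. In the side view the lug is at (338,191), the knob at (292,181), and the chute mouth from about (228,232) to (280,240).

```bash
python3 - <<'E'
from h import *
T=get_image("top");S=get_image("side")
def comps(im,lo,hi,mn=12):
    h=cv2.cvtColor(im,cv2.COLOR_RGB2HSV);m=cv2.inRange(h,lo,hi)
    n,l,s,c=cv2.connectedComponentsWithStats(m);return [(np.round(c[i],1),s[i].tolist(),(l==i).astype(np.uint8)) for i in range(1,n) if s[i,4]>=mn]
for n,c in(("T",T),("S",S)):
    for nm,lo,hi in(("blue",(105,150,50),(125,255,255)),("yel",(24,170,120),(34,255,255)),("red",(0,200,100),(4,255,255)),("orange",(6,190,120),(17,255,255))):
        for ce,s,m in comps(c["image"],lo,hi):
            print(n,nm,ce,s)
            if nm=="blue" and s[4]>1000 :
                k=cv2.findContours(m,0,2)[0][0];r=cv2.minAreaRect(k);b=cv2.boxPoints(r);print(np.round(b,1).tolist())
                w=np.array([cast(c,p,60) for p in b]);print(np.round(w,0).tolist(),w.mean(0))
            if nm=="yel": 
                b=cv2.boxPoints(cv2.minAreaRect(cv2.findContours(m,0,2)[0][0]));print(np.round(b,1).tolist(),cast(c,ce,92))
            if nm=="red": print(cast(c,ce,105))
cr=cv2.resize(T["image"][110:230,0:270],None,fx=2.9,fy=2.9,interpolation=2)
cr2=cv2.resize(S["image"][210:330,60:300],None,fx=2.4,fy=2.4,interpolation=2)
w=np.zeros((288+348,783,3),np.uint8);w=np.zeros((600,783,3),np.uint8)
cr=cv2.resize(T["image"][120:225,0:270],None,fx=2.9,fy=2.9,interpolation=2);w[:cr.shape[0],:cr.shape[1]]=cr
cr2=cv2.resize(S["image"][210:330,60:300],None,fx=2.4,fy=2.4,interpolation=2);w[305:305+288,:576]=cr2
cv2.imwrite("pics/ch.png",w[:,:,::-1])
E
```

```text
T blue [317.2 237.8] [271, 198, 94, 81, 4844]
[[269.1000061035156, 220.60000610351562], [350.0, 196.39999389648438], [367.29998779296875, 254.39999389648438], [286.3999938964844, 278.5]]
[[561.0, 46.0, 60.0], [620.0, -155.0, 60.0], [478.0, -194.0, 60.0], [420.0, 4.0, 60.0]] [519.81364419 -74.61147566  60.        ]
T yel [364.4 250.9] [361, 246, 8, 11, 48]
[[359.79998779296875, 255.39999389648438], [365.20001220703125, 244.60000610351562], [368.79998779296875, 246.39999389648438], [363.3999938964844, 257.20001220703125]] [ 485.77642088 -179.13418083   92.        ]
T orange [351.5 261. ] [350, 260, 4, 3, 12]
S blue [322.  223.1] [282, 197, 86, 53, 3180]
[[281.5, 200.1999969482422], [362.1000061035156, 191.8000030517578], [367.29998779296875, 242.10000610351562], [286.70001220703125, 250.5]]
[[619.0, -156.0, 60.0], [425.0, -218.0, 60.0], [422.0, 6.0, 60.0], [583.0, 53.0, 60.0]] [512.06568726 -78.69575544  60.        ]
S yel [337.8 185.3] [333, 184, 11, 4, 23]
[[332.70001220703125, 184.89999389648438], [333.29998779296875, 182.89999389648438], [343.1000061035156, 185.6999969482422], [342.5, 187.6999969482422]] [ 485.94407077 -184.21268329   92.        ]
S red [291.3 177.7] [289, 174, 6, 12, 38]
[ 598.227016   -188.88552062  105.        ]
S orange [362.5 229. ] [360, 228, 6, 3, 16]
S orange [291.8 236.2] [290, 235, 5, 4, 15]
```

View pics/ch.png

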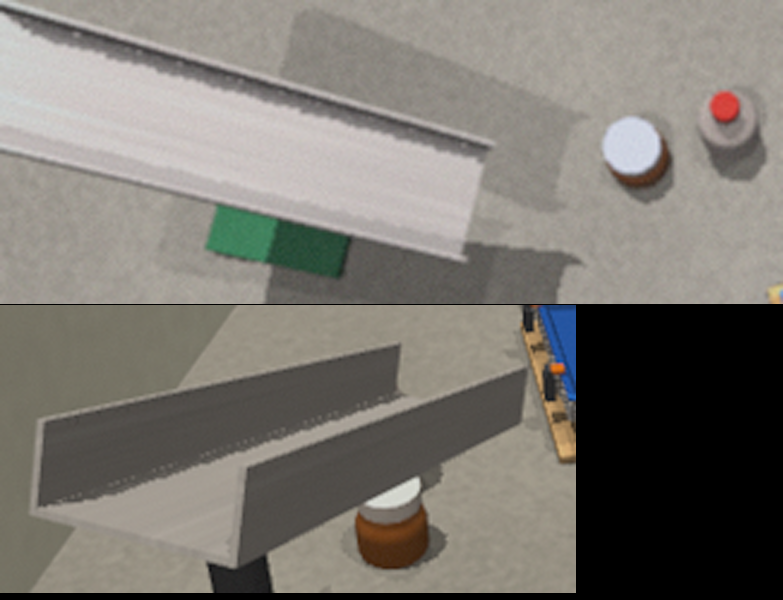

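The lower-end top corners of the sides are at top px (169.7,170.3) and (160.7,209.7), and side px (226.7,226.3) and (279.2,236.7). The lug position agrees between the two views, within 5 mm.

```bash
python3 - <<'E'
from h import *
T=get_image("top");S=get_image("side")
def tri(a,b):
    o1,o2=T["pose"][:3,3],S["pose"][:3,3];d1=cast(T,a,0)-o1;d2=cast(S,b,0)-o2
    s=np.linalg.lstsq(np.c_[d1,-d2],o2-o1,rcond=None)[0];p,q=o1+d1*s[0],o2+d2*s[1];return np.round((p+q)/2,1),np.round(np.linalg.norm(p-q),1)
print("far",tri((169.7,170.3),(226.7,226.3)),"near",tri((160.7,209.7),(279.2,236.7)))
for p in((169.7,170.3),(160.7,209.7)):print("at232",cast(T,p,232))
for p in((166.5,178.6),(160,204.5)):print("floor",cast(T,p,202))
for p in((169.7,170.3),(0,121.7)):print(p)
for n,c in(("T",T),("S",S)):
    im=c["image"].astype(int);m=((im[:,:,0]>110)&(im[:,:,1]<60)&(im[:,:,2]<60)).astype(np.uint8)
    k,l,s,ce=cv2.connectedComponentsWithStats(m)
    for i in range(1,k):
        if s[i,4]>6:print(n,ce[i],s[i],cast(c,ce[i],108),cast(c,ce[i],95))
# oil, jar
print("jar",cast(T,(217.5,170.5),60),"oil",cast(T,(250,156.5),110),"jar base",cast(T,(219,177),10))
# predicted features
c=np.array([520,-75.]);a=0.286;R=np.array([[np.cos(a),-np.sin(a)],[np.sin(a),np.cos(a)]])
for q in((-62,-92,96),(40,-145,108),(75,105,60),(-75,105,60),(75,-105,60)):
    w=np.r_[c+R@q[:2],q[2]];print(q,np.round(w),np.round(proj(T,w),1),np.round(proj(S,w),1))
E
```

```text
far (array([648.1, 245.4, 231.8]), np.float64(0.7)) near (array([568.2, 261.8, 229.4]), np.float64(0.9))
at232 [647.66792533 245.34117897 232.        ]
at232 [567.40616635 261.04975683 232.        ]
floor [636.59335494 259.4814235  202.        ]
floor [581.85866715 271.38051016 202.        ]
(169.7, 170.3)
(0, 121.7)
T [250.18181818 160.27272727] [247 159   7   3  11] [699.46156329  89.85548337 108.        ] [702.69139965  90.59368072  95.        ]
T [373.73529412 203.26470588] [370 200   8   8  34] [ 596.84922116 -200.3882836   108.        ] [ 598.60346737 -203.8238614    95.        ]
S [291.68421053 175.05263158] [289 174   7   3  19] [ 598.16291755 -197.49153321  108.        ] [ 600.998089   -224.75734737   95.        ]
jar [685.39950909 173.25248231  60.        ] oil [708.05222444  90.21531723 110.        ] jar base [679.24707379 176.19673175  10.        ]
(-62, -92, 96) [ 486. -181.   96.] [365.5 250.6] [337.6 184.4]
(40, -145, 108) [ 599. -203.  108.] [374.7 202.2] [291.5 174.1]
(75, 105, 60) [562.  47.  60.] [268.6 219.9] [297.1 249.4]
(-75, 105, 60) [418.   5.  60.] [286.1 279.4] [368.9 241.7]
(75, -105, 60) [ 622. -155.   60.] [350. 196.] [280.3 200.4]
```

```bash
python3 -m crank '[[0.96,-0.2,0.1,0,0,0],[0.96,-0.2,0.1,0,0,0],[0.96,-0.2,0.1,0,0,0],[0.96,-0.2,0.1,0,0,0],[0.96,-0.2,0.1,0,0,0],[0.96,-0.2,0.1,0,0,0],[0.96,-0.2,0.1,0,0,0],[0.96,-0.2,0.1,0,0,0]]' 1 40
python3 -m crank '[[0.96,-0.2,0.1,0,0,0],[0.96,-0.2,0.1,0,0,0],[0.96,-0.2,0.1,0,0,0],[0.96,-0.2,0.1,0,0,0],[0.96,-0.2,0.1,0,0,0],[0.96,-0.2,0.1,0,0,0.6],[0,0,0,0,0,1],[0,0,0,0,0,0]]'
cat >> h.py <<'E'
def delta(p,yang=None):
    """shares to bring TCP to p in the current tool axes; yaw turn about tool z in 5 deg shares to put tool y on world angle yang (deg)"""
    o=get_obs();R=np.array(o["tool_rot"]);d=R.T@(np.array(p)-o["eef_pos"])/30
    print("t",round(o["t"],2),"tcp",np.round(o["eef_pos"],1),"shift shares",np.round(d,2),"z",np.round(R[:,2],3))
    if yang is not None:
        a=np.degrees(np.arctan2(R[1,1],R[0,1]));print("y ang",round(a,1),"turn shares",round(-((yang-a+90)%180-90)/5,2))
E
python3 -c "
from h import *
delta((598,-201,80),106.4)"
```

```text
t: 1.1
eef_pos: [408.1, -338.0, 207.2]
tool_rot: [[0.91, 0.414, 0.0], [0.414, -0.91, -0.0], [0.0, 0.0, -1.0]]
wrist_force: [0.0, -0.2, 0.5]
width: 0.999
grasp_force: 0.0
t: 1.9
eef_pos: [550.0, -233.8, 188.7]
tool_rot: [[0.959, 0.284, -0.001], [0.284, -0.959, 0.0], [-0.001, -0.001, -1.0]]
wrist_force: [-0.5, -0.7, 0.4]
width: 1.004
grasp_force: 0.0
t 1.9 tcp [ 550.  -233.8  188.7] shift shares [ 1.85 -0.59  3.62] z [-0.001  0.    -1.   ]
y ang -73.5 turn shares 0.03
```

```bash
python3 -m crank '[[0.93,-0.3,0,0,0,0],[0.92,-0.29,0,0,0,0],[0,0,0.9,0,0,0],[0,0,0.9,0,0,0],[0,0,0.6,0,0,0],[0,0,0,0,0,0],[0,0,0,0,0,0]]'
python3 - <<'E'
from h import *
delta((598,-201,80),106.4)
w=np.zeros((420,800,3),np.uint8)
T=get_image("top")["image"][150:260,300:420];S=get_image("side")["image"][90:250,240:400]
w[:366,:400]=cv2.resize(T,(400,366));w[:400,400:]=cv2.resize(S,(400,400));cv2.imwrite("pics/k1.png",w[:,:,::-1])
E
```

```text
t: 2.6
eef_pos: [597.4, -202.2, 117.8]
tool_rot: [[0.959, 0.284, -0.0], [0.284, -0.959, 0.0], [-0.0, -0.0, -1.0]]
wrist_force: [0.3, -0.5, -0.2]
width: 0.999
grasp_force: 0.0
t 2.6 tcp [ 597.4 -202.2  117.8] shift shares [ 0.03 -0.03  1.26] z [-0.  0. -1.]
y ang -73.5 turn shares 0.02
```

View pics/k1.png

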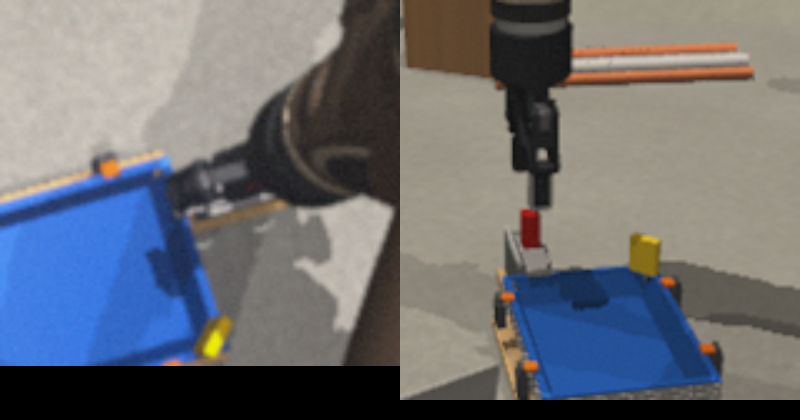

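The side crop shows the two fingers (about x 518 and 540) straddling the knob (530). The alignment is good, so I descend and close.

```bash
python3 -m crank '[[0.03,-0.03,0.6,0,0,0],[0,0,0.65,0,0,0],[0,0,0,0,0,0]]'
python3 -m crank '[[0,0,0,0,0,0],[0,0,0,0,0,0],[0,0,0,0,0,0],[0,0,0,0,0,0],[0,0,0,0,0,0],[0,0,0,0,0,0]]' 0 40
```

```text
t: 3.0
eef_pos: [597.5, -200.5, 78.7]
tool_rot: [[0.959, 0.283, -0.002], [0.283, -0.959, 0.001], [-0.002, -0.001, -1.0]]
wrist_force: [-0.5, 0.8, -0.0]
width: 1.0
grasp_force: 0.0
t: 3.6
eef_pos: [598.8, -201.0, 80.7]
tool_rot: [[0.959, 0.283, 0.001], [0.283, -0.959, -0.001], [0.001, 0.001, -1.0]]
wrist_force: [0.1, -0.6, 4.3]
width: 0.205
grasp_force: 42.4
```

```bash
python3 -m crank '[[0,0.3,0,0,0,0],[0,0.3,0,0,0,0],[0,0.3,0,0,0,0],[0,0.3,0,0,0,0],[0,0.15,0,0,0,0],[0,0,0,0,0,0]]'; python3 -m crank '[[0,0.02,0,0,0,0],[0,0,0,0,0,0]]'
```

```text
t: 4.2
eef_pos: [610.4, -241.0, 80.7]
tool_rot: [[0.959, 0.282, 0.001], [0.282, -0.959, -0.001], [0.001, 0.002, -1.0]]
wrist_force: [-0.8, -1.6, 5.6]
width: 0.202
grasp_force: 42.7
t: 4.4
eef_pos: [610.4, -241.0, 80.6]
tool_rot: [[0.959, 0.283, 0.001], [0.283, -0.959, -0.001], [0.001, 0.001, -1.0]]
wrist_force: [-1.2, -1.1, 5.9]
width: 0.202
grasp_force: 42.7
```

```bash
python3 -m crank '[[0,0.07,0,0,0,0],[0,0,0,0,0,0],[0,0,0,0,0,0]]'; python3 -m crank '[[0,0.07,0,0,0,0],[0,0,0,0,0,0],[0,0,0,0,0,0]]'
```

```text
t: 4.7
eef_pos: [610.8, -242.3, 80.6]
tool_rot: [[0.959, 0.283, 0.001], [0.283, -0.959, 0.0], [0.001, -0.0, -1.0]]
wrist_force: [-2.8, 1.9, 6.9]
width: 0.198
grasp_force: 42.9
t: 5.0
eef_pos: [610.8, -242.4, 80.6]
tool_rot: [[0.959, 0.284, -0.0], [0.284, -0.959, 0.004], [0.001, -0.004, -1.0]]
wrist_force: [-5.2, 8.9, 9.4]
width: 0.204
grasp_force: 43.2
```

```bash
python3 -m crank '[[0,-0.1,0,0,0,0],[0,0,0,0,0,0],[0,0,0,0,0,0],[0,0,0,0,0,0],[0,0,0,0,0,0]]' 1
python3 -m crank '[[0,0,-0.5,0,0,0],[0,0,-0.9,0,0,0],[0,0,-0.6,0,0,0],[0,0,0,0,0,0]]'
python3 -c "
from h import *
delta((486,-181,66),61.4)"
```

```text
t: 5.5
eef_pos: [610.4, -241.5, 79.5]
tool_rot: [[0.959, 0.283, -0.0], [0.283, -0.959, 0.0], [-0.0, -0.0, -1.0]]
wrist_force: [0.0, 0.4, 0.0]
width: 0.999
grasp_force: 0.0
t: 5.9
eef_pos: [611.9, -242.0, 142.9]
tool_rot: [[0.959, 0.283, 0.005], [0.283, -0.959, -0.002], [0.004, 0.003, -1.0]]
wrist_force: [-0.1, -0.8, 0.4]
width: 1.0
grasp_force: 0.0
t 5.9 tcp [ 611.9 -242.   142.9] shift shares [-3.46 -3.15  2.54] z [ 0.005 -0.002 -1.   ]
y ang -73.6 turn shares 9.01
```

```bash
python3 -m crank '[[-0.86,-0.79,0,0,0,0],[-0.86,-0.79,0,0,0,0],[-0.86,-0.79,0,0,0,0],[-0.86,-0.79,0,0,0,0],[0,0,0,0,0,1],[0,0,0,0,0,1],[0,0,0,0,0,1],[0,0,0,0,0,1]]'
python3 -m crank '[[0,0,0,0,0,1],[0,0,0,0,0,1],[0,0,0,0,0,1],[0,0,0,0,0,1],[0,0,0,0,0,1],[0,0,0,0,0,0],[0,0,0,0,0,0]]'
python3 - <<'E'
from h import *
delta((486,-181,66),61.4);print(get_obs()["joints"])
c={n:get_image(n) for n in("top","side")}
for n in c:
    im=c[n]["image"];m=cv2.inRange(cv2.cvtColor(im,cv2.COLOR_RGB2HSV),(24,150,80),(34,255,255));print(n,cv2.moments(m,True)["m00"],np.argwhere(m)[:,::-1].mean(0) if m.any() else 0)
    im=im.astype(int);m=(im[:,:,0]>100)&(im[:,:,1]<60)&(im[:,:,2]<60);m[:,:280]=0
    if m.any(): p=np.argwhere(m)[:,::-1].mean(0);print(p,cast(c[n],p,104))
w=np.zeros((420,800,3),np.uint8)
w[:366,:400]=cv2.resize(c["top"]["image"][170:280,300:420],(400,366));w[:400,400:]=cv2.resize(c["side"]["image"][90:250,240:400],(400,400));cv2.imwrite("pics/k2.png",w[:,:,::-1])
E
```

```text
t: 6.7
eef_pos: [484.0, -179.5, 138.8]
tool_rot: [[0.998, -0.065, -0.001], [-0.065, -0.998, 0.0], [-0.001, -0.0, -1.0]]
wrist_force: [-0.6, -0.5, -0.6]
width: 0.999
grasp_force: 0.0
t: 7.4
eef_pos: [468.6, -214.0, 139.0]
tool_rot: [[0.903, -0.43, 0.01], [-0.43, -0.903, 0.028], [-0.002, -0.029, -1.0]]
wrist_force: [0.5, -0.7, -0.6]
width: 1.0
grasp_force: 0.0
t 7.4 tcp [ 468.6 -214.   139. ] shift shares [ 0.06 -1.17  2.47] z [ 0.01   0.028 -1.   ]
y ang -115.5 turn shares 0.63
[-0.44525603  0.12537569 -0.24301917  1.2049183   0.02941343  3.1405591 ]
top 11.0 [363.18181818 252.72727273]
[389.8   198.475] [ 608.78539609 -239.95224958  104.        ]
side 34.0 [337.61764706 189.67647059]
[299.43137255 173.50980392] [ 580.92015768 -216.41355705  104.        ]
```

View pics/k2.png

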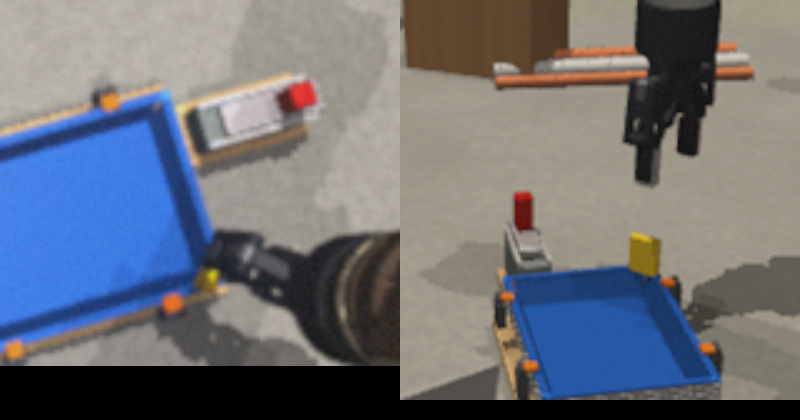

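The keeper is back, with the knob at (610,-240) after moving about 42 mm. Joint 6 has reached its limit, so I take the same grasp a half turn the other way.

```bash
R='[[0,0,0,0,0,-1],[0,0,0,0,0,-1],[0,0,0,0,0,-1]]'
python3 -m crank '[[0,0,0,0,0,-1],[0,0,0,0,0,-1],[0,0,0,0,0,-1],[0,0,0,0,0,-1],[0,0,0,0,0,-1],[0,0,0,0,0,-1],[0,0,0,0,0,-1],[0,0,0,0,0,-1]]' >/dev/null
python3 -m crank '[[0,0,0,0,0,-1],[0,0,0,0,0,-1],[0,0,0,0,0,-1],[0,0,0,0,0,-1],[0,0,0,0,0,-1],[0,0,0,0,0,-1],[0,0,0,0,0,-1],[0,0,0,0,0,-1]]' | head -2
python3 -m crank '[[0,0,0,0,0,-1],[0,0,0,0,0,-1],[0,0,0,0,0,-1],[0,0,0,0,0,-1],[0,0,0,0,0,-1],[0,0,0,0,0,-1],[0,0,0,0,0,-1],[0,0,0,0,0,-1]]' >/dev/null
python3 -m crank '[[0,0,0,0,0,-1],[0,0,0,0,0,-1],[0,0,0,0,0,-1],[0,0,0,0,0,-1],[0,0,0,0,0,-1],[0,0,0,0,0,-1],[0,0,0,0,0,-1],[0,0,0,0,0,-1]]' | head -2
python3 -m crank '[[0,0,0,0,0,-1],[0,0,0,0,0,-1],[0,0,0,0,0,0],[0,0,0,0,0,0]]'
python3 -c "
from h import *
delta((486,-181,66),61.4);print(get_obs()['joints'])"
```

```text
t: 9.1
eef_pos: [469.4, -213.0, 139.6]
t: 10.7
eef_pos: [469.4, -213.0, 139.6]
t: 11.1
eef_pos: [469.3, -213.3, 139.7]
tool_rot: [[-0.814, 0.58, 0.011], [0.58, 0.814, 0.027], [0.007, 0.029, -1.0]]
wrist_force: [0.4, 0.2, 0.2]
width: 1.003
grasp_force: 0.0
t 11.1 tcp [ 469.3 -213.3  139.7] shift shares [0.16 1.13 2.49] z [ 0.011  0.027 -1.   ]
y ang 54.5 turn shares -1.38
[-0.44348267  0.12491972 -0.24189791  1.2054895   0.02933057  0.17556591]
```

```bash
python3 -m crank '[[0,0,0,0.32,-0.08,-0.7],[0,0,0,0,0,-0.68],[0.08,0.6,0,0,0,0],[0.08,0.53,0,0,0,0],[0,0,0.8,0,0,0],[0,0,0,0,0,0],[0,0,0,0,0,0]]'
python3 - <<'E'
from h import *
delta((486,-181,66),61.4)
c={n:get_image(n) for n in("top","side")}
w=np.zeros((420,800,3),np.uint8)
w[:366,:400]=cv2.resize(c["top"]["image"][190:300,310:430],(400,366));w[:400,400:]=cv2.resize(c["side"]["image"][110:230,270:390],(400,400));cv2.imwrite("pics/k3.png",w[:,:,::-1])
E
```

```text
t: 11.8
eef_pos: [480.7, -181.5, 115.7]
tool_rot: [[-0.878, 0.478, 0.0], [0.478, 0.878, 0.0], [-0.0, 0.001, -1.0]]
wrist_force: [0.0, -0.6, 0.9]
width: 0.999
grasp_force: 0.0
t 11.8 tcp [ 480.7 -181.5  115.7] shift shares [-0.15  0.1   1.66] z [ 0.  0. -1.]
y ang 61.5 turn shares 0.01
```

View pics/k3.png

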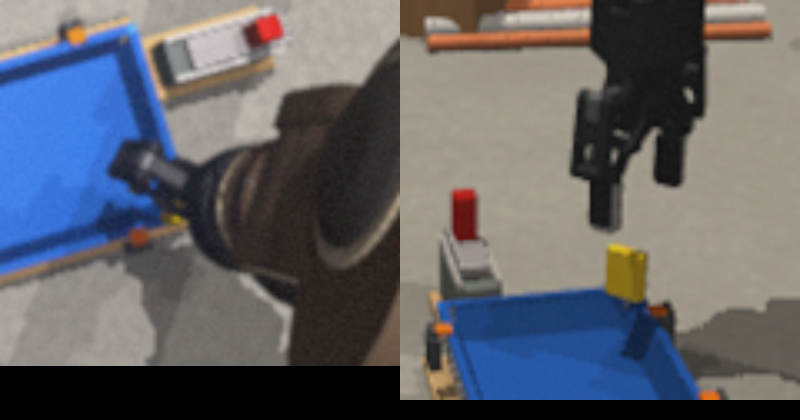

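The lug (625,275) lies between the fingers in the side crop. I descend and close on it.

```bash
python3 -m crank '[[-0.15,0.1,0.4,0,0,0],[0,0,0.6,0,0,0],[0,0,0.6,0,0,0],[0,0,0,0,0,0],[0,0,0,0,0,0]]' && python3 -c "
from h import *
delta((486,-181,66),61.4)"
python3 -m crank '[[0,0,0,0,0,0],[0,0,0,0,0,0],[0,0,0,0,0,0],[0,0,0,0,0,0],[0,0,0,0,0,0],[0,0,0,0,0,0],[0,0,0,0,0,0]]' 0 80
```

```text
t: 12.4
eef_pos: [486.6, -181.3, 67.7]
tool_rot: [[-0.879, 0.478, 0.001], [0.478, 0.879, 0.0], [-0.001, 0.001, -1.0]]
wrist_force: [0.7, -0.4, -0.4]
width: 1.001
grasp_force: 0.0
t 12.4 tcp [ 486.6 -181.3   67.7] shift shares [0.02 0.   0.06] z [ 0.001  0.    -1.   ]
y ang 61.5 turn shares 0.01
t: 13.1
eef_pos: [486.8, -181.5, 68.2]
tool_rot: [[-0.879, 0.477, 0.002], [0.477, 0.879, -0.001], [-0.002, 0.001, -1.0]]
wrist_force: [-0.2, -0.5, 3.2]
width: 0.103
grasp_force: 79.2
```

```bash
python3 -m crank '[[0,0.015,-0.19,0.294,-0.058,0],[0,0.015,-0.19,0.294,-0.058,0],[0,0.015,-0.19,0.294,-0.058,0],[0,0,0,0,0,0],[0,0,0,0,0,0]]'
python3 -m crank '[[0,0.015,-0.19,0.294,-0.058,0],[0,0.015,-0.19,0.294,-0.058,0],[0,0,0,0,0,0],[0,0,0,0,0,0],[0,0,0,0,0,0]]'
python3 - <<'E'
from h import *
c=get_image("side")
cv2.imwrite("pics/k4.png",cv2.resize(c["image"][120:300,240:420],(600,600),interpolation=2)[:,:,::-1])
E
```

```text
t: 13.6
eef_pos: [487.3, -179.1, 84.6]
tool_rot: [[-0.879, 0.476, -0.022], [0.476, 0.876, -0.075], [-0.016, -0.076, -0.997]]
wrist_force: [0.8, 2.3, -5.8]
width: 0.097
grasp_force: 78.0
t: 14.1
eef_pos: [488.3, -178.4, 96.7]
tool_rot: [[-0.879, 0.475, -0.036], [0.476, 0.87, -0.126], [-0.028, -0.128, -0.991]]
wrist_force: [-0.0, -2.9, -0.7]
width: 0.104
grasp_force: 79.1
```

View pics/k4.png

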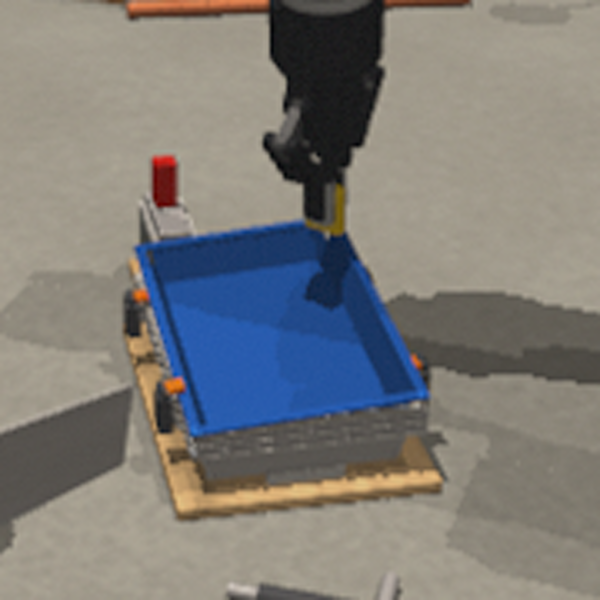

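The peel worked. The lug side is up, the far edge is still down, and the steel trays stand where they were. I tip a little more, then lift straight up.

```bash
python3 -m crank '[[0,0,-0.19,0.294,-0.058,0],[0,0,-0.19,0.294,-0.058,0],[0,0,-0.19,0.294,-0.058,0],[0,0,0,0,0,0]]'
python3 -m crank '[[-0.01,-0.05,-0.24,0,0,0],[-0.01,-0.05,-0.24,0,0,0],[-0.01,-0.05,-0.24,0,0,0],[-0.02,-0.1,-0.49,0,0,0],[-0.03,-0.13,-0.65,0,0,0],[-0.03,-0.13,-0.65,0,0,0],[-0.03,-0.13,-0.65,0,0,0],[0,0,0,0,0,0]]'
python3 - <<'E'
from h import *
c={n:get_image(n) for n in("top","side")}
w=np.zeros((420,800,3),np.uint8)
w[:400,:400]=cv2.resize(c["top"]["image"][150:290,250:390],(400,400));w[:400,400:]=cv2.resize(c["side"]["image"][80:290,220:430],(400,400));cv2.imwrite("pics/k5.png",w[:,:,::-1])
E
```

```text
t: 14.55
eef_pos: [489.6, -174.8, 114.1]
tool_rot: [[-0.881, 0.47, -0.059], [0.472, 0.859, -0.2], [-0.043, -0.204, -0.978]]
wrist_force: [-0.8, -0.7, 0.9]
width: 0.101
grasp_force: 79.1
t: 15.35
eef_pos: [490.5, -175.6, 213.1]
tool_rot: [[-0.879, 0.473, -0.055], [0.474, 0.858, -0.199], [-0.047, -0.202, -0.978]]
wrist_force: [0.7, 0.7, -0.7]
width: 0.1
grasp_force: 78.9
```

View pics/k5.png

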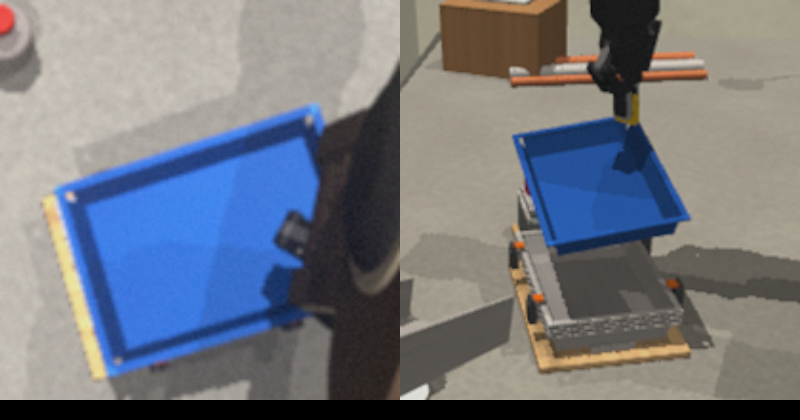

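The tray is free of the stack and the steel trays are unmoved. Next I level it and lower it to carrying height.

```bash
python3 -m crank '[[0,0,0,-0.294,0.058,0],[0,0,0,-0.294,0.058,0],[0,0,0,-0.294,0.058,0],[0,0,0,-0.294,0.058,0],[0,0,0,-0.294,0.058,0],[0,0,0,-0.294,0.058,0],[0,0,0,-0.294,0.058,0],[0,0,0,-0.294,0.058,0]]'
python3 -m crank '[[0,0,0.4,0,0,0],[0,0,0.5,0,0,0],[0,0,0.5,0,0,0],[0,0,0.25,0,0,0],[0,0,0,0,0,0]]'
python3 -c "
from h import *
delta((524,151,163),33.6);print(get_obs()['joints'])"
```

```text
t: 16.25
eef_pos: [489.2, -175.1, 209.9]
tool_rot: [[-0.879, 0.478, 0.002], [0.478, 0.879, 0.002], [-0.001, 0.003, -1.0]]
wrist_force: [-0.7, -0.7, -1.6]
width: 0.103
grasp_force: 78.9
t: 16.75
eef_pos: [488.4, -174.6, 158.7]
tool_rot: [[-0.879, 0.477, -0.001], [0.477, 0.879, 0.001], [0.001, 0.0, -1.0]]
wrist_force: [-1.0, 0.6, -1.9]
width: 0.101
grasp_force: 78.9
t 16.75 tcp [ 488.4 -174.6  158.7] shift shares [ 4.14 10.1  -0.14] z [-0.001  0.001 -1.   ]
y ang 61.5 turn shares 5.58
[-3.43643043e-01  1.24588990e-01 -2.00026016e-01  1.24749303e+00
  5.33237969e-04  1.53872350e-01]
```

```bash
python3 -m crank '[[0,0,-0.07,0,0,0.7],[0,0,-0.07,0,0,0.7],[0,0,0,0,0,0.7],[0,0,0,0,0,0.7],[0,0,0,0,0,0.7],[0,0,0,0,0,0.7],[0,0,0,0,0,0.7],[0,0,0,0,0,0.7]]'|head -1
python3 -m crank '[[0,0,0,0,0,0],[0,0,0,0,0,0]]'
python3 -c "
from h import *
delta((524,151,163),33.6)"
```

```text
t: 17.55
t: 17.75
eef_pos: [489.5, -175.0, 165.0]
tool_rot: [[-0.553, 0.833, 0.002], [0.833, 0.553, -0.0], [-0.001, 0.002, -1.0]]
wrist_force: [0.5, -0.6, -1.4]
width: 0.098
grasp_force: 78.9
t 17.75 tcp [ 489.5 -175.   165. ] shift shares [8.42 6.97 0.07] z [ 0.002 -0.    -1.   ]
y ang 33.6 turn shares -0.0
```

Moving about 250 mm along tool x and 210 mm along tool y, slowly, in two calls with a look before the end.

```bash
python3 -m crank '[[0.3,0.25,0,0,0,0],[0.6,0.5,0,0,0,0],[0.6,0.5,0,0,0,0],[0.6,0.5,0,0,0,0],[0.6,0.5,0,0,0,0],[0.6,0.5,0,0,0,0],[0.6,0.5,0,0,0,0],[0.6,0.5,0,0,0,0]]'|head -2
python3 -m crank '[[0.6,0.5,0,0,0,0],[0.6,0.5,0,0,0,0],[0.6,0.5,0,0,0,0],[0.5,0.4,0,0,0,0],[0.3,0.25,0,0,0,0],[0,0,0,0,0,0],[0,0,0,0,0,0]]'
python3 - <<'E'
from h import *
delta((524,151,163),33.6)
c={n:get_image(n) for n in("top","side")}
w=np.zeros((420,800,3),np.uint8)
w[:400,:400]=cv2.resize(c["top"]["image"][110:290,100:280],(400,400));w[:400,400:]=cv2.resize(c["side"]["image"][120:400,70:350],(400,400));cv2.imwrite("pics/k6.png",w[:,:,::-1])
E
```

```text
t: 18.55
eef_pos: [508.4, 1.4, 164.7]
t: 19.25
eef_pos: [519.1, 100.2, 164.5]
tool_rot: [[-0.552, 0.834, 0.001], [0.834, 0.552, -0.0], [-0.001, 0.001, -1.0]]
wrist_force: [-0.9, -0.3, -0.9]
width: 0.103
grasp_force: 79.0
t 19.25 tcp [519.1 100.2 164.5] shift shares [1.32 1.07 0.05] z [ 0.001 -0.    -1.   ]
y ang 33.5 turn shares -0.02
```

View pics/k6.png

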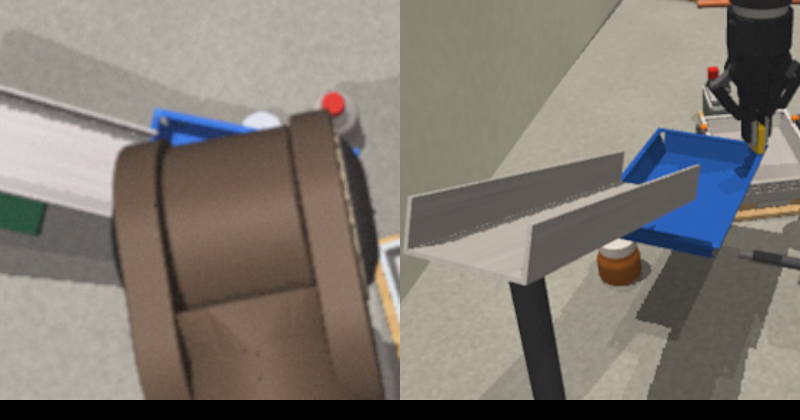

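The tray is level, its far end just short of the lip and below it, and the bottle and jar are clear. I go the last 50 mm.

```bash
python3 -m crank '[[0.3,0.25,0,0,0,0],[0.4,0.3,0,0,0,0],[0.4,0.3,0.05,0,0,0],[0.2,0.2,0,0,0,0],[0,0,0,0,0,0],[0,0,0,0,0,0],[0,0,0,0,0,0],[0,0,0,0,0,0]]'
python3 - <<'E'
from h import *
delta((524,151,163),33.6)
c={n:get_image(n) for n in("top","side")}
w=np.zeros((420,800,3),np.uint8)
w[:400,:400]=cv2.resize(c["top"]["image"][110:290,100:280],(400,400));w[:400,400:]=cv2.resize(c["side"]["image"][150:350,100:300],(400,400));cv2.imwrite("pics/k7.png",w[:,:,::-1])
E
```

```text
t: 20.15
eef_pos: [524.1, 149.9, 163.2]
tool_rot: [[-0.551, 0.834, 0.002], [0.834, 0.551, -0.0], [-0.001, 0.001, -1.0]]
wrist_force: [-0.1, -0.4, -1.4]
width: 0.101
grasp_force: 79.0
t 20.15 tcp [524.1 149.9 163.2] shift shares [0.03 0.02 0.01] z [ 0.002 -0.    -1.   ]
y ang 33.5 turn shares -0.03
```

View pics/k7.png

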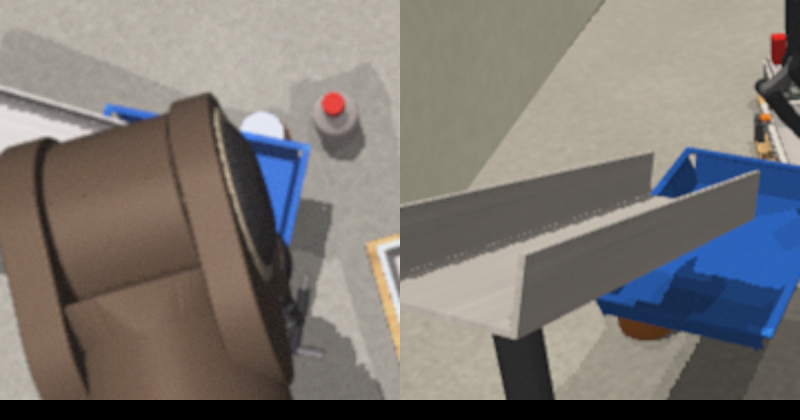

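Two visible flange corners, top px (147.7,158.2) and (238.6,176.6), let me check the tray's place against the lip.

```bash
python3 - <<'E'
from h import *
c=get_image("top");a=cast(c,(147.7,158.2),155);b=cast(c,(238.6,176.6),155);y=(a-b)[:2];L=np.linalg.norm(y);y/=L;x=np.array([y[1],-y[0]])
o=(a+b)[:2]/2-75*x;d=np.array([611,267])-o;print("len",L,"origin",o,"lip in tray",d@x,d@y,get_obs()["joint_vel"].max() if hasattr(get_obs()["joint_vel"],"max") else max(get_obs()["joint_vel"]))
E
```

```text
len 206.70746210502 origin [597.89568427 229.07424471] lip in tray 5.219800555308843 39.78491783635379 0.0019060885606751337
```

The measured flange length of 207 mm fits the given 210 mm. The lip sits at (5, 40) mm in the tray and about 75 mm above its underside, well within limits.

```bash
python3 -c "
from plant import job_done
print(job_done())"
```

```text
the job is handed in; nothing more can be done
None
```

I handed the job in at about 20 s with the keeper drawn back to its stop and the tray peeled out of the clips lug corner first. The gripper holds it level and still, with the chute's lip over its mouth about 75 mm above the underside; the steel trays and bystanders looked undisturbed in the pictures, and no verdict was returned.

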